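Slide the wafer tray across the gap onto the test stage

TASK

Slide the tray with the round wafer off its side stand, straight across the open gap, onto the black test stage in the middle, and leave it centred over the pale circle and square with the stage. Keep the tray flat all the way: do not lift it, tip it or let it sag into the gap. Leave the other tray, which holds the rectangular cell, where it is.

Things in the scene. Friction and masses are not known exactly. Their poses are not given: they have to be found in the camera images.
- wafer_tray: Loose open white plastic tray, 100 mm wide (x), 130 long (y), 20 high, walls 4 mm, about 0.3 kg, with a dark flat round wafer (78 mm) fixed on its floor. Origin: centre of its underside, z up. Starts flat on the left or right stand beside the stage, its y along the stage's y within 6 degrees, within 10 mm of the stand's centre line.
- cell_tray: The same kind of tray (100 x 130 x 20 mm, same origin and axes), but with a dark flat rectangular cell, 62 x 108 mm with three thin silver lines, fixed on its floor. It lies on the other stand and stays there.
- stage: Fixed black plate, 150 mm (x) by 170 (y), rimless top 60 mm up, pale painted 120 mm circle at its centre. Origin: on the bench under its centre; x away from the robot, y left, turned up to 9 degrees. On its +y and -y sides is a fixed aluminium stand of equal size, height and direction, its centre 205 to 215 mm away: open gaps of 35 to 45 mm. Facing edges are rounded.
There are look-alikes about, which are no part of the job. What is shaped like the wafer_tray but blue is not meant. Leave any red look-alike of the stage alone.

How it is judged:
By the outcome, as a careful person would: the job done as asked, in the order asked, and still so for the second after the job is handed in, with the robot touching nothing.
It also fails if it takes over 40 s, if anything falls off the work surface, if the arm or the gripper's body presses on something with over 40 N, if the wrist force passes 120 N, or if a joint passes its speed limit or range.

ROBOT

A 7-joint arm with a two-finger parallel gripper is mounted at the origin on the work surface. World frame = base frame: x ahead of the robot, y to its left, z up, the work surface at z = 0. Lengths are in m, angles in degrees, forces in N, time in s.
With the tool pointing down it reaches from about 0.425 to 0.875 m from the base axis. Payload 4.7 kg.
Tool frame: the origin (TCP) lies on the centre line of the jaws, within the pads' length; the fingertips stand 22 mm ahead of it and the grasp point (between the pads) lies 3 mm ahead of it; z points along the fingers, y is the line along which they close (so a half turn about z gives the same grasp; the last joint's range is limited). The gripper opens to 85 mm and grips with 20 to 120 N. Pads are 22 mm wide; open, the fingers measure 114 mm over their backs; the gripper's body (76 mm by 85 mm) begins 54 mm behind the grasp point. The pads swing forward as they close: fully open they stand 13 mm farther back than shut.
Start: joints at [-72.416, 18.392, -4.016, 83.108, 1.295, 78.541, -3.26], TCP at [0.188, 0.622, 0.253] pointing down, gripper open.
Joint ranges: [-163.93, 163.93], [-17.29, 119.83], [-79.2, 71.16], [3.27, 140.29], [-89.18, 269.18], [5.43, 117.66], [-154.24, 154.24]. Speed limits (degrees/s): [147.25, 147.25, 180, 180, 180, 180, 180].

INTERFACE

Orientations are given as a 3x3 rotation matrix whose columns are the frame's x, y, z axes.
In Python, from station import manip gives the robot as it stands.
- The arm moves only by the tool servo_tool, never from a script. Its arguments are lists of equal length, an entry for each row: "xyz": the shift along the tool's x, y, z in mm, a list of three; "yaw": the turn about the tool's z in degrees. A call has exactly 8 rows; each row shifts and turns the commanded pose from where the row before left it, along the tool's axes as they then stand; what a row does not reach is not made up. A row lasts 1/10 s, in which the tool goes at most 50 mm and 8.59 degrees, less where a joint would pass 70% of its speed; a pose out of reach is approached as far as the arm can. A call with a gripper value outside its range is refused whole. "claw" is the finger opening in mm, from 0 to 85.4, set as the call begins (left out, the last holds). The fingers move at their own pace and stop on an object; "newtons" is the grip in N (left out, the last holds). Time passes only in rows, so rows that do not move let the fingers close, or fill a call up. It gives the time, the measured TCP pose, the force, the opening and the grip force at its end, in the units of the state.
- manip.read_state(): the state, without advancing time (a new reading comes with each control period).
- manip.capture(name): name is "scene" or "top"; returns the picture (420x560x3 uint8, red, green, blue); there is no depth.
- manip.get_calibration(name): a dict with "mtx" (3x3 intrinsics, pixels), "k1" (the pictures are not rectified: a ray, as slopes to the right and down, at radius r is drawn at 1 + k1 r^2 times it, then the intrinsics apply), "R" (3x3) and "t" (3): a world point X has camera coordinates R X + t. Camera axes: x right, y down, z forward; pixel columns grow to the right and rows downward; lengths in m; the calibration is good to about 2 mm. A picture is of the moment at which its call begins. get_calibration takes no time and is no camera call.
- manip.sign_off(): hands the job in; it is judged then, once.
The state is a dict: "clock": time; "joint_pos": joint angles; "dq": joint speeds; "effort": joint torques, N m; "position": TCP position; "tool_rot": TCP orientation; "force": force on the tool from outside, world axes, zero at the start; "wrist_torque": the same for the moment, N m; "opening": opening from 0.0 (shut) to 1.0 (fully open); "grasp_force": force on a finger pad.
Only numpy, scipy, OpenCV 4.12 (cv2) and the standard library are available. Lean on these libraries where they do the work, as an engineer would, in place of code of your own. Each camera call takes 0.05 s, during which the arm holds its last target. There are 200 camera calls.

## Working session

There is one attempt and no reset: what is moved stays moved. The work goes in short steps, Python scripts to look and compute and a tool call to move; the robot and the scene stay as the last step left them, time stands still between calls to the robot, and variables do not carry over. Pictures are saved under pics/ and viewed, at most 10 in all, crops included, and the job is handed in when it is done.

Besides the shell and the picture viewer there is one more tool, called after "Request:" by a JSON object that holds its "method" and its "body", one argument or row to a line. servo_tool: Moves the arm, as the interface text tells. Its arguments: {"type":"object","properties":{"xyz":{"type":"array","items":{"type":"array","items":{"type":"number"}}},"yaw":{"type":"array","items":{"type":"number"}},"claw":{"type":"number"},"newtons":{"type":"number"}},"required":["xyz","yaw"]}

```bash
mkdir -p pics; python3 - <<'E'
from station import manip
import cv2,numpy as np
for n in("top","scene"):
    im=manip.capture(n); cv2.imwrite(f"pics/{n}0.png",im[:,:,::-1]); c=manip.get_calibration(n); print(n,c)
s=manip.read_state(); print(s["clock"],s["position"],s["tool_rot"],s["opening"])
E
```

```text
top {'mtx': array([[472.0186753 ,   0.        , 285.58177859],
       [  0.        , 472.0186753 , 216.04052806],
       [  0.        ,   0.        ,   1.        ]]), 'k1': -0.040583011023976524, 'R': array([[ 0.00876264, -0.99994834,  0.00515032],
       [-0.998217  , -0.00905135, -0.05899915],
       [ 0.05904272, -0.00462414, -0.99824475]]), 't': array([-5.76331225e-04,  4.75996654e-01,  9.71472448e-01])}
scene {'mtx': array([[427.44630304,   0.        , 285.01363197],
       [  0.        , 427.44630304, 211.17686397],
       [  0.        ,   0.        ,   1.        ]]), 'k1': -0.08045901927281486, 'R': array([[-8.67568248e-01,  4.97317764e-01, -6.13271131e-04],
       [ 3.06662654e-01,  5.33999785e-01, -7.87910050e-01],
       [-3.91514177e-01, -6.83753809e-01, -6.15790043e-01]]), 't': array([ 0.40459066, -0.09952657,  1.08004396])}
0.1 [0.18752723 0.62188404 0.25233297] [[-9.57444879e-01  2.88615889e-01 -4.16269786e-04]
 [ 2.88616174e-01  9.57443370e-01 -1.70186927e-03]
 [-9.26317643e-05 -1.74958821e-03 -9.99998465e-01]] 1.0030494608276952
```

View pics/top0.png

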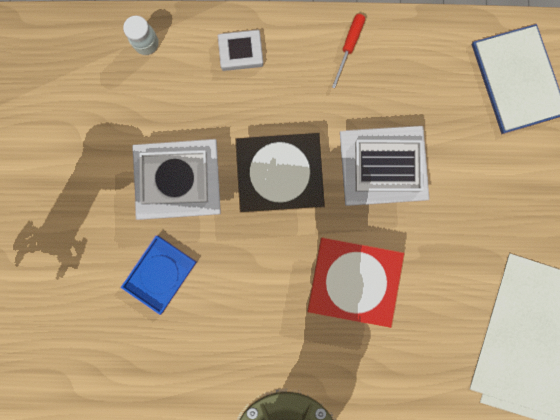

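View pics/scene0.png

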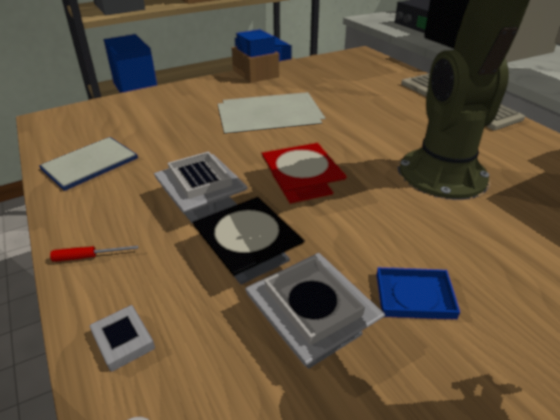

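The top view shows the wafer tray (round dark disc, about 174,178) on the left aluminium stand. The black stage is at (280,172) and the cell tray, with its silver lines, at (388,165).

Look-alikes:
- **Blue tray (158,275):** wrong colour.
- **Red stage (356,282):** wrong colour.
- **Small white box (240,48):** too small and square.

The white tray with the round wafer fits, so I'll confirm it in one crop and measure.

```bash
cat > h.py <<'E'
import cv2,numpy as np
from station import manip
def pts(uv,z,n="top"):
    c=manip.get_calibration(n);K=c["mtx"];R=c["R"];t=c["t"]
    p=cv2.undistortPoints(np.array(uv,float).reshape(-1,1,2),K,np.array([c["k1"],0,0,0,0.]) )[:,0]
    # distortion given as factor on undistorted radius = OpenCV model
    d=np.c_[p,np.ones(len(p))]@R; C=-R.T@t
    return C+d*((z-C[2])/d[:,2])[:,None]
def big(m,box):
    k=np.zeros_like(m);x0,y0,x1,y1=box;k[y0:y1,x0:x1]=m[y0:y1,x0:x1]
    cs=cv2.findContours(k,cv2.RETR_EXTERNAL,cv2.CHAIN_APPROX_NONE)[0]
    return max(cs,key=cv2.contourArea)[:,0]
def rect(P):
    (c,s,a)=cv2.minAreaRect((P[:,:2]*1000).astype(np.float32)); 
    return np.round(c,1),np.round(s,1),round((a+45)%90-45,2)
E
python3 - <<'E'
from h import *
im=cv2.imread("pics/top0.png");g=im.max(2)
b=big((g<60).astype(np.uint8),(225,120,335,225)); print("stage",rect(pts(b,.06)))
c=big(((im.min(2)>100)).astype(np.uint8),(245,137,315,207));P=pts(c,.06);print("circle",cv2.minEnclosingCircle((P[:,:2]*1000).astype(np.float32)))
w=big((g<60).astype(np.uint8),(145,150,205,205));P=pts(w,.063);print("wafer",cv2.minEnclosingCircle((P[:,:2]*1000).astype(np.float32)))
cv2.imwrite("pics/crop0.png",cv2.resize(im[130:225,125:235],None,fx=6,fy=6,interpolation=cv2.INTER_CUBIC))
E
```

```text
stage (array([561.6,  16.8]), array([146.4, 167.2]), 4.04)
circle ((562.5549926757812, 17.2106876373291), 60.92835998535156)
wafer ((548.2041015625, 227.22486877441406), 37.45265579223633)
```

View pics/crop0.png

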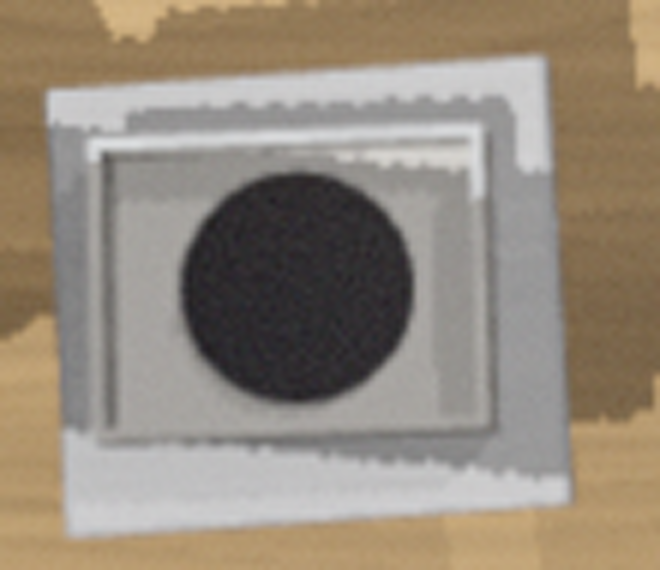

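Confirmed: a white tray with a plain round wafer on the aluminium stand. Its rim corners in the crop are at about (86,140), (485,123), (495,430) and (97,440).

```bash
python3 - <<'E'
from h import *
q=np.array([[86,140],[485,123],[495,430],[97,440]])/6-.42+[125,130]
P=pts(q,.08)[:,:2]*1000;print(P.round(1),P.mean(0))
for i in range(4):
    d=P[(i+1)%4]-P[i];print(np.hypot(*d),np.degrees(np.arctan2(d[1],d[0])))
p=(P[0]+P[3])/2
s=manip.read_state();R=np.array(s["tool_rot"]);x=np.array(s["position"])*1000
print("wall mid",p,"tool",x,"tool yaw",np.degrees(np.arctan2(R[0,1],R[1,1])))
E
```

```text
[[594.  293.9]
 [600.6 162.7]
 [499.6 157.5]
 [495.2 287.4]] [547.3595128 225.3965663]
131.35194339863324 -87.13507943110214
101.0907769575794 -177.00886972249475
130.04218781356383 91.93542611161148
98.99311214560133 3.7618127514475255
wall mid [544.62023915 290.68550995] tool [187.52722853 621.8840405  252.33296742] tool yaw 16.77513587159266
```

Request:
{"method": "servo_tool", "body": {
  "xyz": [
    [-43, -21, 8],
    [-43, -21, 8],
    [-43, -21, 8],
    [-43, -21, 8],
    [-43, -21, 8],
    [-43, -21, 8],
    [-43, -21, 8],
    [-43, -21, 8]
  ],
  "yaw": [0, 0, 0, 0, 0, 0, 0, 0],
  "claw": 25,
  "newtons": 25
}}

```text
clock: 0.9
position: [0.4695, 0.3606, 0.1888]
tool_rot: [[-0.957, 0.289, -0.0], [0.289, 0.957, -0.0], [0.0, -0.0, -1.0]]
force: [0.6, 0.4, -0.5]
opening: 0.292
grasp_force: 0.0
```

Request:
{"method": "servo_tool", "body": {
  "xyz": [
    [-43, -21, 0],
    [-43, -21, 0],
    [0, 0, 0],
    [0, 0, 0],
    [0, 0, 0],
    [0, 0, 0],
    [0, 0, 0],
    [0, 0, 0]
  ],
  "yaw": [0, 0, -6.5, -6.5, -6.5, 0, 0, 0]
}}

```text
clock: 1.7
position: [0.5386, 0.2972, 0.1892]
tool_rot: [[-0.999, -0.046, -0.0], [-0.046, 0.999, -0.0], [0.0, -0.0, -1.0]]
force: [-0.5, 0.8, -0.1]
opening: 0.288
grasp_force: 0.0
```

```bash
cat > go.py <<'E'
from h import *
def to(target,yaw):
    s=manip.read_state();R=np.array(s["tool_rot"]);x=np.array(s["position"])*1000
    psi=np.degrees(np.arctan2(-R[0,1],R[1,1]))
    print(s["clock"],"at",x.round(1),"psi",psi.round(2),"tiltz",R[:,2].round(4),"tool shift",(R.T@(np.array(target)-x)).round(1),"yaw",round(psi-yaw,2),"open",s["opening"]*85.4,"F",np.round(s["force"],1),s["grasp_force"])
E
python3 -c "
from go import *
to([544.8,289.2,130],2.7)"
```

```text
1.7 at [538.6 297.2 189.2] psi 2.63 tiltz [-2.e-04 -2.e-04 -1.e+00] tool shift [-5.9 -8.2 59.2] yaw -0.07 open 24.59807278297442 F [-0.5  0.8 -0.1] 0.0
```

Request:
{"method": "servo_tool", "body": {
  "xyz": [
    [-6, -8, 0],
    [0, 0, 20],
    [0, 0, 20],
    [0, 0, 20],
    [0, 0, 20],
    [0, 0, 3],
    [0, 0, 0],
    [0, 0, 0]
  ],
  "yaw": [0, 0, 0, 0, 0, 0, 0, 0]
}}

```text
clock: 2.5
position: [0.546, 0.2896, 0.1076]
tool_rot: [[-0.999, -0.047, 0.002], [-0.047, 0.999, 0.001], [-0.002, 0.001, -1.0]]
force: [0.3, -0.1, 0.8]
opening: 0.292
grasp_force: 0.0
```

```bash
python3 -c "
from go import *
to([544.8,289.2,92],2.7)
a=manip.capture('scene')[:,:,::-1];b=manip.capture('top')[:,:,::-1]
r=lambda i:cv2.resize(i,(400,400),interpolation=cv2.INTER_CUBIC)
cv2.imwrite('pics/c1.png',np.hstack([r(a[220:370,230:380]),r(b[120:240,100:220])]))"
```

```text
2.5 at [546.  289.6 107.6] psi 2.7 tiltz [ 1.8e-03  9.0e-04 -1.0e+00] tool shift [ 1.3 -0.4 15.6] yaw -0.0 open 24.97592347246138 F [ 0.3 -0.1  0.8] 0.0
```

View pics/c1.png

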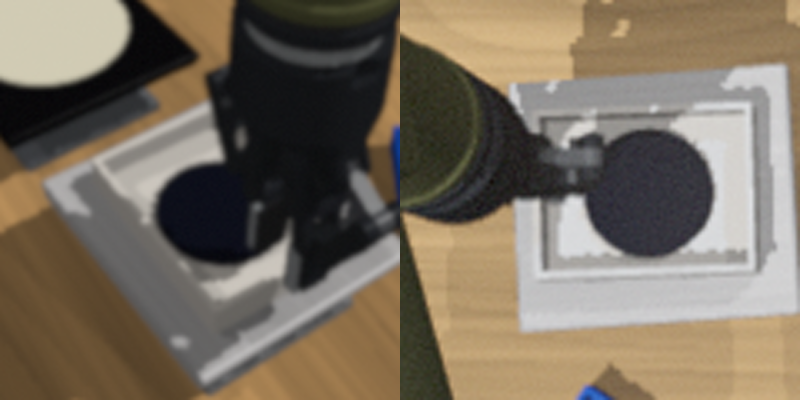

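The fingers, at (265,230) and (305,270) in the left half, straddle the tray's +y end wall. I'll go down and close.

Request:
{"method": "servo_tool", "body": {
  "xyz": [
    [1, 0, 5],
    [0, 0, 5],
    [0, 0, 5],
    [0, 0, 0],
    [0, 0, 0],
    [0, 0, 0],
    [0, 0, 0],
    [0, 0, 0]
  ],
  "yaw": [0, 0, 0, 0, 0, 0, 0, 0]
}}

```text
clock: 3.4
position: [0.5442, 0.2895, 0.0916]
tool_rot: [[-0.999, -0.048, 0.0], [-0.048, 0.999, 0.0], [-0.0, 0.0, -1.0]]
force: [-0.7, -0.5, -1.5]
opening: 0.291
grasp_force: 0.0
```

Request:
{"method": "servo_tool", "body": {
  "xyz": [
    [0, 0, 0],
    [0, 0, 0],
    [0, 0, 0],
    [0, 0, 0],
    [0, 0, 0],
    [0, 0, 0],
    [0, 0, 0],
    [0, 0, 0]
  ],
  "yaw": [0, 0, 0, 0, 0, 0, 0, 0],
  "claw": 0,
  "newtons": 25
}}

```text
clock: 4.2
position: [0.5442, 0.2896, 0.0915]
tool_rot: [[-0.999, -0.048, 0.0], [-0.048, 0.999, 0.0], [-0.0, 0.0, -1.0]]
force: [-1.4, 0.6, 1.9]
opening: 0.034
grasp_force: 27.6
```

```bash
cat > meas.py <<'E'
from go import *
def tray(name,wbox,st=False):
    im=manip.capture("top")[:,:,::-1]; cv2.imwrite(f"pics/{name}.png",im); return im
def wafer(im,box):
    w=big((im.max(2)<60).astype(np.uint8),box);return cv2.fitEllipse((pts(w,.063)[:,:2]*1000).astype(np.float32))
E
python3 -c "
from meas import *
to([544.8,289.2,92],2.7)
a=manip.capture('scene')[:,:,::-1];b=manip.capture('top')[:,:,::-1]
r=lambda i:cv2.resize(i,(400,400),interpolation=cv2.INTER_CUBIC)
cv2.imwrite('pics/c2.png',np.hstack([r(a[220:370,230:380]),r(b[120:240,100:220])]))"
```

```text
4.2 at [544.2 289.6  91.5] psi 2.73 tiltz [ 3.e-04  3.e-04 -1.e+00] tool shift [-0.6 -0.4 -0.5] yaw 0.03 open 2.8802912231132276 F [-1.4  0.6  1.9] 27.632708251476288
```

View pics/c2.png

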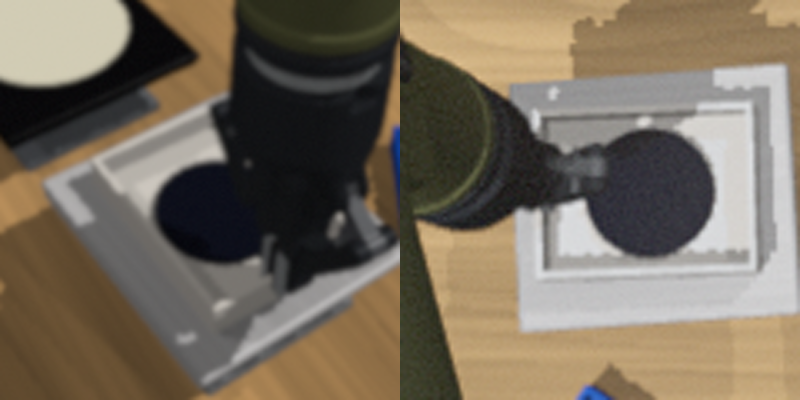

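Gripped, with the tray still flat. I'll square it up and start sliding.

Request:
{"method": "servo_tool", "body": {
  "xyz": [
    [0, 0, 0],
    [0, 0, 0],
    [0, -3, 0],
    [0, -5, 0],
    [0, -5, 0],
    [0, -5, 0],
    [0, -5, 0],
    [0, -2, 0]
  ],
  "yaw": [-0.6, -0.7, 0, 0, 0, 0, 0, 0]
}}

```text
clock: 5.1
position: [0.5462, 0.2637, 0.0915]
tool_rot: [[-0.998, -0.069, 0.001], [-0.069, 0.998, 0.0], [-0.001, 0.0, -1.0]]
force: [0.8, 3.8, 2.4]
opening: 0.035
grasp_force: 27.7
```

```bash
python3 -c "
from meas import *
to([557,80.2,91.5],4.03)"
```

```text
5.1 at [546.2 263.7  91.5] psi 3.97 tiltz [ 5.e-04  2.e-04 -1.e+00] tool shift [   2.  -183.8   -0. ] yaw -0.06 open 2.988293351894182 F [0.8 3.8 2.4] 27.728233337402344
```

Request:
{"method": "servo_tool", "body": {
  "xyz": [
    [0, -6, 0],
    [0, -10, 0],
    [1, -10, 0],
    [0, -10, 0],
    [0, -10, 0],
    [0, -10, 0],
    [0, -10, 0],
    [0, -10, 0]
  ],
  "yaw": [0, 0, 0, 0, 0, 0, 0, 0]
}}

```text
clock: 5.9
position: [0.5503, 0.188, 0.0915]
tool_rot: [[-0.998, -0.07, 0.0], [-0.07, 0.998, 0.0], [-0.0, 0.0, -1.0]]
force: [-0.4, 5.2, 4.3]
opening: 0.038
grasp_force: 27.9
```

```bash
python3 -c "
from meas import *
to([557,80.2,91.5],4.03)"
```

```text
5.9 at [550.3 188.   91.5] psi 4.02 tiltz [ 2.e-04  5.e-04 -1.e+00] tool shift [   0.8 -108.    -0. ] yaw -0.01 open 3.265882740465543 F [-0.4  5.2  4.3] 27.90223717689514
```

Request:
{"method": "servo_tool", "body": {
  "xyz": [
    [1, -10, 0],
    [0, -10, 0],
    [0, -10, 0],
    [0, -10, 0],
    [0, -10, 0],
    [0, -10, 0],
    [0, -10, 0],
    [0, -10, 0]
  ],
  "yaw": [0, 0, 0, 0, 0, 0, 0, 0]
}}

```text
clock: 6.7
position: [0.5546, 0.1083, 0.0915]
tool_rot: [[-0.998, -0.07, -0.0], [-0.07, 0.998, 0.001], [0.0, 0.001, -1.0]]
force: [0.2, 5.5, 4.4]
opening: 0.031
grasp_force: 28.0
```

Request:
{"method": "servo_tool", "body": {
  "xyz": [
    [0, -8, 0],
    [0, -8, 0],
    [0, -5, 0],
    [0, -3, 0],
    [0, 0, 0],
    [0, 0, 0],
    [0, 0, 0],
    [0, 0, 0]
  ],
  "yaw": [0, 0, 0, 0, 0, 0, 0, 0]
}}

```text
clock: 7.5
position: [0.5563, 0.0838, 0.0915]
tool_rot: [[-0.998, -0.07, -0.0], [-0.07, 0.998, -0.001], [0.0, -0.001, -1.0]]
force: [-0.5, 3.8, 4.9]
opening: 0.031
grasp_force: 28.1
```

```bash
python3 -c "
from meas import *
to([557,80.2,91.5],4.03)
b=tray('t3',0)
cv2.imwrite('pics/c3.png',cv2.resize(b[120:225,220:340],None,fx=5,fy=5,interpolation=cv2.INTER_CUBIC))"
```

```text
7.5 at [556.3  83.8  91.5] psi 3.99 tiltz [-4.e-04 -6.e-04 -1.e+00] tool shift [-0.4 -3.6  0. ] yaw -0.04 open 2.687917599434171 F [-0.5  3.8  4.9] 28.100004494190216
```

View pics/c3.png

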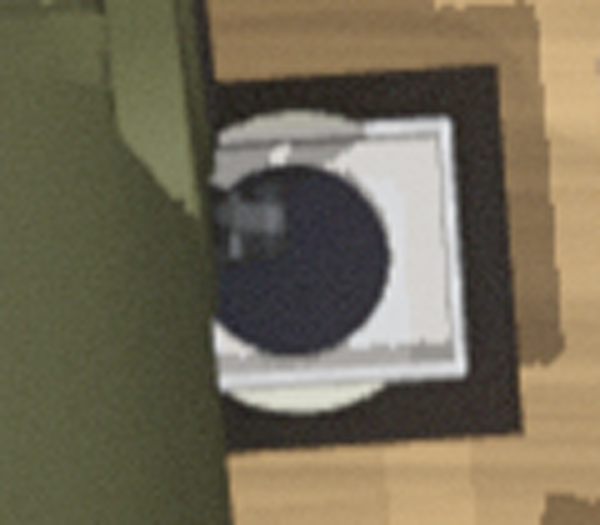

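The tray is on the stage. The visible rim corners on the right are at about (451,117) and (467,374) in the crop. I'll compare them with where they should be.

```bash
python3 - <<'E'
from h import *
P=pts(np.array([[451,117],[467,374]])/5-.4+[220,120],.08)[:,:2]*1000
d=P[0]-P[1];a=np.radians(4.0);R=np.array([[np.cos(a),-np.sin(a)],[np.sin(a),np.cos(a)]])
print(P,np.hypot(*d),np.degrees(np.arctan2(d[1],d[0])),"center est",P.mean(0)+R@[0,65])
S=pts(np.array([[497,66],[522,432]])/5-.4+[220,120],.06)[:,:2]*1000;d=S[0]-S[1]
print(S,np.hypot(*d),np.degrees(np.arctan2(d[1],d[0])),"stage est",S.mean(0)+R@[0,85])
E
```

```text
[[616.54778397 -42.43991333]
 [514.93179125 -49.23710155]] 101.84307410849314 3.8268671119375464 center est [561.20561681  19.00315583]
[[641.89975899 -61.98663219]
 [494.01824155 -72.56003391]] 148.25903016259008 4.089639669542015 stage est [562.0297      17.51961122]
```

Request:
{"method": "servo_tool", "body": {
  "xyz": [
    [0, -1, 0],
    [0, -1.5, 0],
    [0, 0, 0],
    [0, 0, 0],
    [0, 0, 0],
    [0, 0, 0],
    [0, 0, 0],
    [0, 0, 0]
  ],
  "yaw": [0, 0, 0, 0, 0, 0, 0, 0]
}}

```text
clock: 8.35
position: [0.5564, 0.0823, 0.0915]
tool_rot: [[-0.998, -0.07, -0.0], [-0.07, 0.998, 0.0], [0.0, 0.001, -1.0]]
force: [-0.5, 5.8, 5.0]
opening: 0.033
grasp_force: 28.1
```

Request:
{"method": "servo_tool", "body": {
  "xyz": [
    [0, 0, 0],
    [0, 0, 0],
    [0, 0, 0],
    [0, 0, 0],
    [0, 0, 0],
    [0, 0, 0],
    [0, 0, 0],
    [0, 0, 0]
  ],
  "yaw": [0, 0, 0, 0, 0, 0, 0, 0],
  "claw": 25
}}

```text
clock: 9.15
position: [0.5567, 0.0823, 0.0914]
tool_rot: [[-0.998, -0.07, 0.0], [-0.07, 0.998, 0.0], [-0.0, 0.0, -1.0]]
force: [-1.1, -0.2, 0.0]
opening: 0.294
grasp_force: 0.0
```

Request:
{"method": "servo_tool", "body": {
  "xyz": [
    [0, 0, -5],
    [0, 0, -15],
    [0, 0, -40],
    [0, 0, -40],
    [0, 40, -20],
    [0, 45, 0],
    [0, 45, 0],
    [0, 45, 0]
  ],
  "yaw": [0, 0, 0, 0, 0, 0, 0, 0]
}}

```text
clock: 9.95
position: [0.5446, 0.2586, 0.2136]
tool_rot: [[-0.998, -0.07, 0.002], [-0.07, 0.998, 0.001], [-0.003, 0.001, -1.0]]
force: [0.4, 0.5, -0.8]
opening: 0.293
grasp_force: 0.0
```

Request:
{"method": "servo_tool", "body": {
  "xyz": [
    [20, 45, 0],
    [20, 45, 0],
    [20, 45, 0],
    [20, 45, 0],
    [20, 45, 0],
    [0, 0, 0],
    [0, 0, 0],
    [0, 0, 0]
  ],
  "yaw": [0, 0, 0, 0, 0, 0, 0, 0]
}}

```text
clock: 10.75
position: [0.4302, 0.4731, 0.2122]
tool_rot: [[-0.998, -0.068, 0.002], [-0.068, 0.998, -0.0], [-0.002, -0.0, -1.0]]
force: [-0.0, -0.0, 0.6]
opening: 0.296
grasp_force: 0.0
```

```bash
python3 -c "
from meas import *
to([554,81,91.5],4.03)
b=tray('t4',0)
w=wafer(b,(250,140,312,207));print(w)
c=big((b.max(2)<60).astype(np.uint8),(225,120,335,225));print(rect(pts(c,.06)))
m=(b.max(2)>=60).astype(np.uint8)
cv2.imwrite('pics/c4.png',cv2.resize(b[125:220,225:335],None,fx=6,fy=6,interpolation=cv2.INTER_CUBIC))"
```

```text
10.75 at [430.2 473.1 212.2] psi 3.92 tiltz [ 1.6e-03 -3.0e-04 -1.0e+00] tool shift [ -96.5 -399.6  121. ] yaw -0.11 open 25.2574790526352 F [-0.  -0.   0.6] 0.0
((564.3806762695312, 16.56671142578125), (66.45956420898438, 70.12279510498047), 48.78876876831055)
(array([562.2,  16.4]), array([147.3, 166.3]), 4.11)
```

View pics/c4.png

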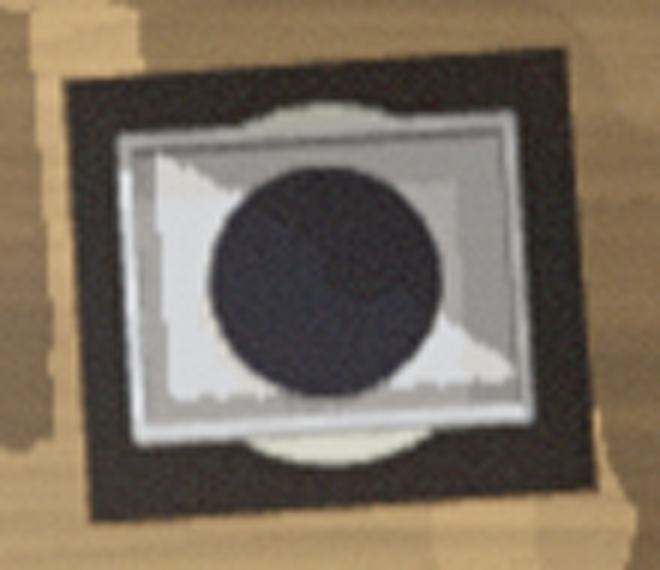

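```bash
python3 - <<'E'
from meas import *
b=cv2.imread("pics/t4.png")
def q(c,z):
    P=pts(np.array(c)/6-.42+[225,125],z)[:,:2]*1000
    d=[P[i]-P[j] for i,j in((0,3),(1,2))]; e=[P[0]-P[1],P[3]-P[2]]
    print(P.mean(0),[np.degrees(np.arctan2(v[1],v[0])).round(2) for v in d],[np.degrees(np.arctan2(-v[0],v[1])).round(2) for v in e],[np.hypot(*v).round(1) for v in d+e])
q([[118,135],[517,112],[532,421],[136,445]],.08)
q([[66,83],[566,47],[596,489],[92,521]],.06)
for z in(.062,.064):
    w=big((b.max(2)<100).astype(np.uint8),(255,148,303,194));print(cv2.fitEllipse((pts(w,z)[:,:2]*1000).astype(np.float32)))
E
```

```text
[560.68209531  17.8767523 ] [np.float64(4.12), np.float64(3.04)] [np.float64(3.89), np.float64(4.01)] [np.float64(102.2), np.float64(102.0), np.float64(131.0), np.float64(129.1)]
[561.75512597  16.63823403] [np.float64(4.26), np.float64(4.07)] [np.float64(4.73), np.float64(4.17)] [np.float64(147.5), np.float64(149.2), np.float64(168.2), np.float64(167.7)]
((562.5254516601562, 18.127992630004883), (74.65106201171875, 75.39490509033203), 100.54928588867188)
((562.2161254882812, 18.10682487487793), (74.49152374267578, 75.23377227783203), 100.54930114746094)
```

The tray sits within about 1.5 mm and 0.6° of the stage centre, lies flat, and the arm is clear.

```bash
python3 -c "
from station import manip
print(manip.sign_off())"
```

```text
the job is handed in; nothing more can be done
None
```

I slid the wafer tray flat across the gap onto the black stage. It measures about 1–1.5 mm off the pale circle's centre and within about 0.6° of square; the cell tray was left alone, the arm is clear, and the job is handed in (about 11 s used).

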